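Refit the winged oil filler cap on the rocker cover

TASK

Close the oil filler on the cylinder head: take the winged cap from the bench, set it gently into the filler neck with its two lugs going down through the two slots until it sits flush, then turn it clockwise by its wings until you feel it come up against its stop. Bring it up to the stop with a light touch and do not force it, do not knock the ignition coil beside the neck, let go of the cap, and leave the other things on the bench alone.

Things in the scene. Friction and masses are not known exactly. Their poses are not given: they have to be found in the camera images.
- cap_wing (a point): middle of the wing blade of the oil filler cap (black plastic, 70 g), which stands upright on the bench on its stem. Blade 52 mm along this point's x axis, 9 mm thick, 22 mm high, 36.5 mm above the stem's foot; below it a hub of 18 mm diameter, then the round flange, 46 mm diameter, whose top is 21 mm below this point
- cap_seal (a point): centre of the underside of the cap's flange, 26 mm below cap_wing, 10.5 mm above the stem's foot; axes as cap_wing's. Stem below it 25 mm diameter. Two lugs at the stem's foot, on the +x and -x sides in line with the wings, reach 17.5 mm from the axis, 8 mm wide, 4 mm thick. Either lug fits either slot
- neck (a point): centre of the top face of the filler neck, 130 mm above the bench; z up. Neck 48 mm outside. Its lip, 5 mm thick, has a 29 mm hole and two slots 12 mm wide, on the +x and -x sides of this point. With the lugs in the slots the cap drops 10.5 mm until cap_seal lies here; the lugs then turn clockwise under the lip (1.5 mm play). Inside, unseen, a tooth stops a lug after 0.9 to 1.45 rad, different each time
- head: cylinder head with rocker cover, fixed; origin on the bench under the neck's axis, axes as neck's. 160 x 280 mm; the cover's flat top is 105 mm above the bench, 118 mm in x by 238 mm in y. The seated cap turns freely (under 0.03 N m); the hard stop acts on a lug 16 mm off the axis, so a light touch on it is a moment of about 0.08 N m; 0.2 N m is too much
- coil_face (a point): top of the near face of the ignition coil beside the neck, 34 mm to the +y side of the neck's axis, 151 mm above the bench: a black block 44 x 36 mm, standing on the cover. The wings pass about 8 mm from it. A second coil stands on the -y side, its face 59 mm from the axis
- plain_cap: bystander: a plain round black cap without wings, 42 mm diameter, 17 mm high; origin under its centre
- gudgeon_pin: bystander: steel pin 20 mm diameter, 64 mm long, lying on the bench; origin under its middle
- piston: bystander: aluminium piston standing upright, 72 mm diameter, 64 mm high; origin under its centre
- micrometer: bystander: micrometer lying on the bench, about 150 mm long, 17 mm high; origin at the middle of its bow
- conrod: bystander: dark steel connecting rod lying flat, about 170 mm long, 22 mm high; origin under its big end
Things that resemble listed ones, but are neither listed nor needed, are in the scene too. Of the things like the part that bears cap_wing, leave any that is red or turquoise; of the rest the smaller one is meant.

How it is judged:
By the outcome, as a careful person would: the job done as asked, in the order asked, and still so for the second after the job is handed in, with the robot touching nothing.
It also fails if it takes over 58 s, if anything falls off the work surface, if the arm or the gripper's body presses on something with over 40 N, if the wrist force passes 120 N, or if a joint passes its speed limit or range.

ROBOT

A 6-joint arm with a two-finger parallel gripper is mounted at the origin on the work surface. World frame = base frame: x ahead of the robot, y to its left, z up, the work surface at z = 0. Lengths are in m, angles in rad, forces in N, time in s.
With the tool pointing down it reaches from about 0.35 to 0.975 m from the base axis. Payload 17.4 kg.
Tool frame: the origin (TCP) lies midway between the tips of the shut fingers; the grasp point (between the pads) lies 19 mm behind it; z points along the fingers, y is the line along which they close (so a half turn about z gives the same grasp; the last joint's range is limited). The gripper opens to 85 mm and grips with 20 to 120 N. Pads are 22 mm wide; open, the fingers measure 114 mm over their backs; the gripper's body (76 mm by 85 mm) begins 54 mm behind the grasp point. The pads swing forward as they close: fully open they stand 13 mm farther back than shut.
Start: joints at [1.062, 0.116, 1.442, -0, 1.584, -0.038], TCP at [0.306, 0.602, 0.207] pointing down, gripper open.
Joint ranges: [-2.83, 2.83], [-0.83, 2.19], [0.07, 2.5], [-1.14, 4.28], [0.01, 3], [-2.97, 2.97]. Speed limits (rad/s): [1.89, 1.89, 2.22, 3.14, 3.14, 3.14].

INTERFACE

Orientations are given as a 3x3 rotation matrix whose columns are the frame's x, y, z axes.
In Python, from workcell import arm, imaging, close_job, sensors gives the robot as it stands. Calls block until the motion is done:
- arm.move_pose(position, orientation): joint-space move of the TCP to a pose.
- arm.move_linear(position, feed=0.15, rot=None, stop_force=None): straight line of the TCP; rot=None keeps the orientation; feed is the mean speed in m/s. With stop_force (N) it stops when the force on the tool has changed by that much, and returns True; else False.
- arm.movej(angles): joint-space move.
- arm.gripper_to(opening, force=None): opening from 0.0 (shut) to 1.0 (fully open); force is the grip in N (None keeps the last); returns when the fingers have stopped.
- arm.dwell(seconds).
- arm.ik(position, orientation): joint angles nearest the present ones, or None.
- imaging.snapshot(name): name is "scene" or "top" or "wrist"; returns a dict with "pixels" (480x640x3 uint8, blue, green, red), "depth" (480x640 float32, m along the optical axis (not along the pixel's ray), 0 where there is no reading), "camera_matrix" (3x3 intrinsics, pixels), "k1" (the pictures are not rectified: a ray, as slopes to the right and down, at radius r is drawn at 1 + k1 r^2 times it, then the intrinsics apply), "position" and "orientation" of the camera in the world. Camera axes: x right, y down, z forward; pixel columns grow to the right and rows downward; lengths in m; the calibration is good to about 2 mm. A picture is of the moment at which its call begins.
A pose or a line that the arm cannot do raises arm.IKError and nothing moves.
- close_job(): hands the job in; it is judged then, once.
Readings, each from a call of its own:
- sensors.get_t(): time.
- sensors.get_q(): joint angles.
- sensors.get_joint_vel(): joint speeds.
- sensors.get_tau(): joint torques, N m.
- sensors.get_eef_pos(): TCP position.
- sensors.get_ee_rot(): TCP orientation.
- sensors.get_contact_force(): force on the tool from outside, world axes, zero at the start.
- sensors.get_torque(): the same for the moment, N m.
- sensors.get_width(): opening from 0.0 (shut) to 1.0 (fully open).
- sensors.get_grip_force(): force on a finger pad.
Only numpy, scipy, OpenCV 4.12 (cv2) and the standard library are available. Lean on these libraries where they do the work, as an engineer would, in place of code of your own. Each camera call takes 0.05 s, during which the arm holds its last target. There are 200 camera calls.

## Working session

There is one attempt and no reset: what is moved stays moved. The work goes in short steps, each a Python script; the robot and the scene stay as the last script left them, time stands still between calls to the robot, and variables do not carry over. Pictures are saved under pics/ and viewed, at most 10 in all, crops included, and the job is handed in when it is done.

```bash
mkdir -p pics; ls; cat > h.py <<'E'
import numpy as np, cv2
from workcell import arm, imaging, close_job, sensors
def snap(n,png=None):
    s=imaging.snapshot(n)
    if png: cv2.imwrite('pics/'+png,s['pixels'])
    return s
def ray(s,u,v):
    K=s['camera_matrix'];d=np.array([(u-K[0][2])/K[0][0],(v-K[1][2])/K[1][1]])
    p=d.copy()
    for _ in range(20): p=d/(1+s['k1']*(p@p))
    return np.array([p[0],p[1],1.0])
def onplane(s,u,v,z):
    r=np.array(s['orientation'])@ray(s,u,v);c=np.array(s['position'])
    return c+r*(z-c[2])/r[2]
def cloud(s):
    K=np.array(s['camera_matrix']);v,u=np.mgrid[0:480,0:640]
    d=np.stack([(u-K[0,2])/K[0,0],(v-K[1,2])/K[1,1]],-1);p=d.copy()
    for _ in range(20): p=d/(1+s['k1']*(p**2).sum(-1,keepdims=True))
    P=np.concatenate([p,np.ones(p.shape[:2]+(1,))],-1)*s['depth'][...,None]
    W=P@np.array(s['orientation']).T+np.array(s['position']); W[s['depth']<=0]=np.nan
    return W
def down(yaw): # tool y axis at world angle yaw+90deg ; tool x at yaw
    c,s=np.cos(yaw),np.sin(yaw)
    return np.array([[c,s,0],[s,-c,0],[0,0,-1.0]])
E
python3 - <<'E'
from h import *
for n in('scene','top'):
    s=snap(n,n+'0.png');print(n,s['position'],s['orientation'],s['camera_matrix'],s['k1'])
print(sensors.get_t(),sensors.get_ee_rot())
E
```

```text
pics
scene [1.29868942 0.54843975 0.87709089] [[-0.53708106  0.53436853 -0.65268232]
 [ 0.84331142  0.32250808 -0.42990044]
 [-0.01922995 -0.78130584 -0.62385207]] [[598.43164846   0.         327.96286955]
 [  0.         598.43164846 241.27540993]
 [  0.           0.           1.        ]] -0.16389116063595596
top [0.34123594 0.00778812 1.28181879] [[-0.02134424 -0.99354493  0.11141316]
 [-0.99977099  0.02103924 -0.00391267]
 [ 0.00154337 -0.11147116 -0.99376647]] [[578.67528892   0.         325.08795971]
 [  0.         578.67528892 236.73820009]
 [  0.           0.           1.        ]] -0.17647699936256012
0.1 [[-8.91202015e-01  4.53606314e-01 -5.29222307e-04]
 [ 4.53606620e-01  8.91201522e-01 -9.39026786e-04]
 [ 4.56952458e-05 -1.07692131e-03 -9.99999419e-01]]
```

View pics/scene0.png

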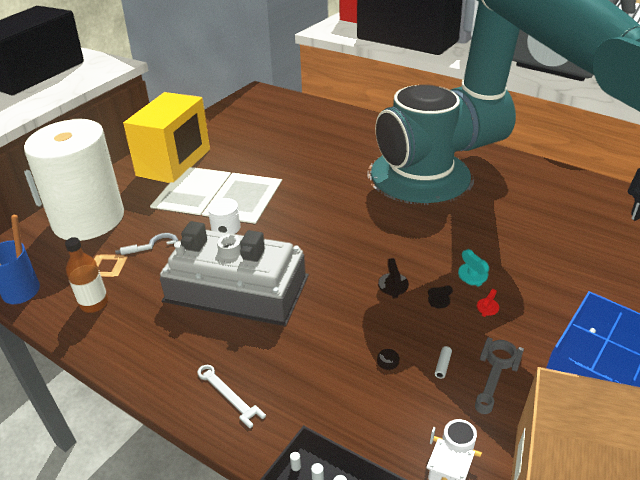

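View pics/top0.png

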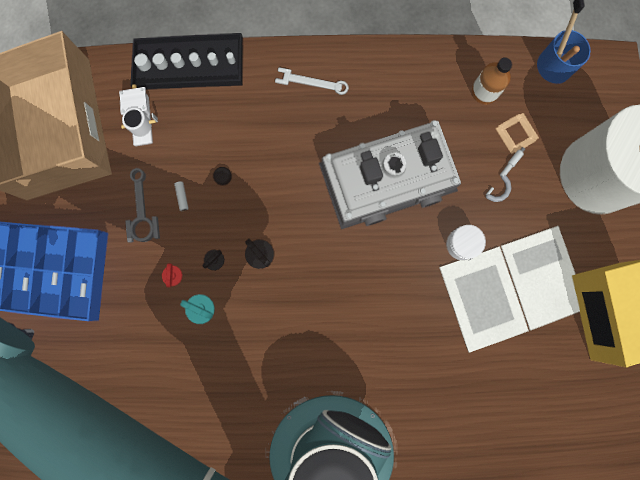

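The candidates, by pixel in the top view, are:
- large black winged cap (259,253)
- small black winged cap (214,259)
- red (172,275)
- turquoise (199,309)
- plain round cap (222,175)

I choose the small black one at (214,259), which is (440,296) in the scene view. The neck is at (394,164), with the near coil at (371,167) on its +y side.

```bash
python3 - <<'E'
from h import *
s=snap('top')
for n,u,v,z in[('small',214,259,.04),('big',259,253,.05),('neck',394,164,.13),('coil',371,167,.15),('coil2',430,150,.15),('red',172,275,.03),('tq',199,309,.04)]: print(n,onplane(s,u,v,z).round(3))
p=onplane(s,214,259,.04)
w=snap('wrist'); R=sensors.get_ee_rot();t=sensors.get_eef_pos()
print('cam in tool',(np.array(R).T@(np.array(w['position'])-t)).round(3),(np.array(R).T@w['orientation']).round(2),w['camera_matrix'][0][0])
# crop
big=cv2.resize(s['pixels'][225:345,140:300],None,fx=5,fy=5,interpolation=cv2.INTER_CUBIC)
cv2.imwrite('pics/crop.png',big)
E
```

```text
small [0.437 0.244 0.04 ]
big [0.447 0.145 0.05 ]
neck [ 0.617 -0.141  0.13 ]
coil [ 0.607 -0.092  0.15 ]
coil2 [ 0.64  -0.213  0.15 ]
red [0.404 0.34  0.03 ]
tq [0.33  0.278 0.04 ]
cam in tool [ 0.08  -0.001 -0.167] [[-0.   -0.95 -0.31]
 [ 1.   -0.   -0.  ]
 [ 0.   -0.31  0.95]] 339.5686508582719
```

```bash
python3 - <<'E'
from h import *
arm.move_pose([.437,.244,.2],down(2.67))
w=snap('wrist','w1.png'); np.savez('w1.npz',**{k:np.array(v) for k,v in w.items()})
print(sensors.get_t(), sensors.get_eef_pos())
W=cloud(w)
m=(W[...,2]>.018)&(np.hypot(W[...,0]-.437,W[...,1]-.244)<.06)
h=W[m]; print(len(h), np.percentile(h[:,2],[50,90,99,100]).round(4))
for lo,hi in((.010,.02),(.02,.035),(.035,.07)):
    q=W[(W[...,2]>lo)&(W[...,2]<hi)&(np.hypot(W[...,0]-.437,W[...,1]-.244)<.05)]
    print(lo,len(q),q.min(0).round(4) if len(q) else '',q.max(0).round(4) if len(q) else '')
E
```

```text
1.6667 [0.43691622 0.24487137 0.19996833]
38690 [0.3021 0.3146 0.3201 0.3218]
0.01 921 [0.4153 0.2274 0.0117] [0.4601 0.2721 0.0199]
0.02 99 [0.4194 0.2317 0.0209] [0.4486 0.2633 0.035 ]
0.035 504 [0.418 0.229 0.035] [0.4572 0.2709 0.0488]
```

View pics/w1.png

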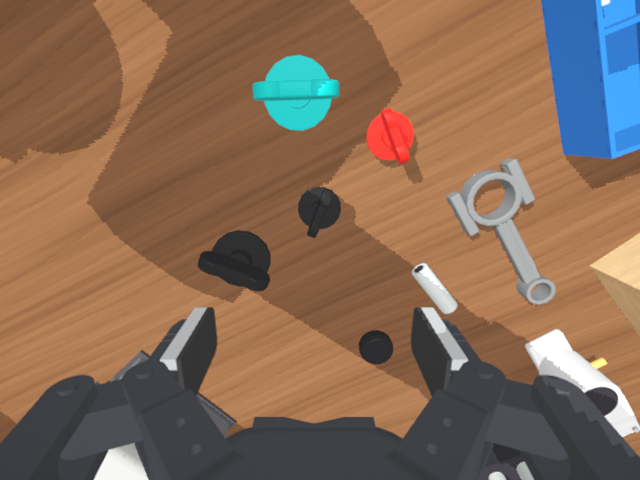

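The small black cap is at (319,208). The red, turquoise and large black caps stand apart from it. Its top at about 48 mm and its 45 mm flange match the description, so the choice is confirmed. Next is the close measurement at grasp yaw.

```bash
cat >> h.py <<'E'
def blade(W,c,zlo,zhi,r=.04):
    m=(W[...,2]>zlo)&(W[...,2]<zhi)&(np.hypot(W[...,0]-c[0],W[...,1]-c[1])<r)
    q=W[m]; (cx,cy),(w,h),a=cv2.minAreaRect((q[:,:2]*1000).astype(np.float32))
    a=np.radians(a)+(np.pi/2 if h>w else 0)
    return np.array([cx,cy])/1000,a%np.pi,(max(w,h),min(w,h)),len(q),np.median(q[:,2])
E
python3 - <<'E'
from h import *
w=dict(np.load('w1.npz')); 
c,a,d,n,z=blade(cloud(w),(.4377,.2497),.036,.06); print(c,a,d,n,z)
def wrap(x): return (x+np.pi/2)%np.pi-np.pi/2
yaw=2.67+wrap(a-2.67); print('yaw',yaw)
arm.move_pose([c[0],c[1],.15],down(yaw))
w=snap('wrist','w2.png'); np.savez('w2.npz',**{k:np.array(v) for k,v in w.items()})
W=cloud(w)
print(blade(W,c,.036,.06)); print(blade(W,c,.042,.06))
q=W[(W[...,2]>.010)&(W[...,2]<.02)&(np.hypot(W[...,0]-c[0],W[...,1]-c[1])<.04)]
print('flange',cv2.minEnclosingCircle((q[:,:2]*1000).astype(np.float32)),len(q))
print(sensors.get_t(),sensors.get_q().round(3),sensors.get_eef_pos())
E
```

```text
[0.43762918 0.25028918] 2.311541001878877 (50.552215576171875, 9.30876350402832) 501 0.04541768334957197
yaw 2.311541001878877
(array([0.43781647, 0.25034706]), np.float64(2.3138522262309023), (50.46617889404297, 8.527274131774902), 632, np.float64(0.045503486607902544))
(array([0.43801941, 0.25017378]), np.float64(2.312168176315591), (49.28190612792969, 8.514262199401855), 591, np.float64(0.04562093130099737))
flange ((437.9090881347656, 249.8290557861328), 22.899105072021484) 1252
2.1583 [ 0.47  -0.243  1.874 -0.     1.51  -0.276] [0.43787904 0.2508579  0.15103413]
```

View pics/w2.png

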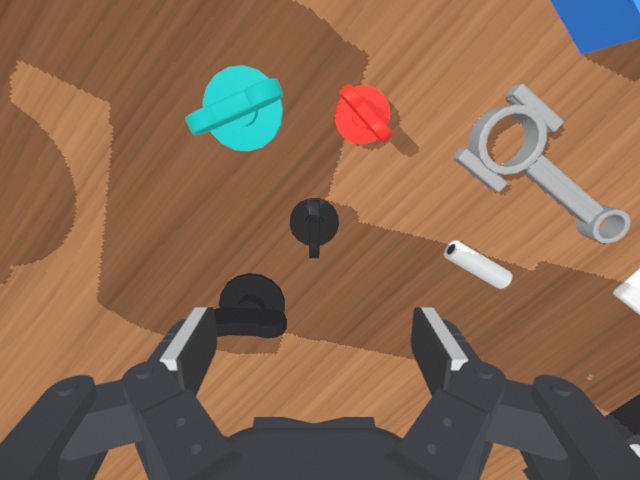

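The small black cap is at (314,222), with its blade lined up along the tool x axis. I'll measure the neck the same way before grasping.

```bash
python3 - <<'E'
from h import *
yaw=.266+np.pi
R=down(yaw); arm.move_pose([.617,-.141,.245],R); arm.dwell(.3)
w=snap('wrist','w3.png'); np.savez('w3.npz',**{k:np.array(v) for k,v in w.items()})
W=cloud(w)
m=(abs(W[...,2]-.13)<.004)&(np.hypot(W[...,0]-.617,W[...,1]+.141)<.04)
q=W[m]; print(len(q),np.median(q[:,2]),cv2.minEnclosingCircle((q[:,:2]*1000).astype(np.float32)))
print(sensors.get_t(),sensors.get_q().round(3),sensors.get_eef_pos(),w['position'])
ys,xs=np.where(m);print(xs.min(),xs.max(),ys.min(),ys.max())
cx,cy=int(xs.mean()),int(ys.mean())
cv2.imwrite('pics/w3c.png',cv2.resize(w['pixels'][cy-60:cy+60,cx-80:cx+80],None,fx=5,fy=5,interpolation=cv2.INTER_NEAREST)); print(cx,cy)
E
```

```text
1279 0.12967929658744293 ((612.90234375, -135.85397338867188), 33.18583297729492)
4.125 [-0.264  0.017  1.484  0.     1.641 -2.102] [ 0.61700309 -0.14062383  0.24500573] [ 0.53938216 -0.16262232  0.41193721]
285 354 202 255
313 228
```

View pics/w3c.png

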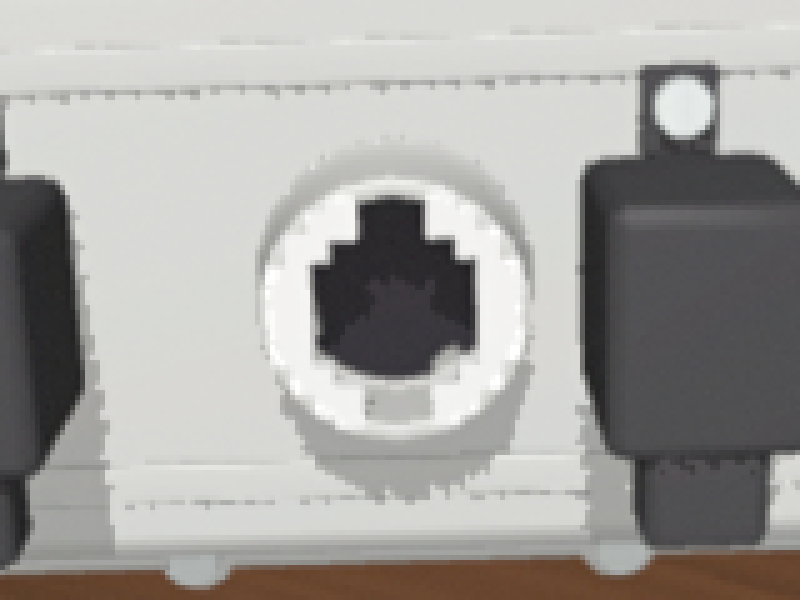

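```bash
python3 - <<'E'
from h import *
w=dict(np.load('w3.npz')); P=w['pixels']; W=cloud(w)
g=P.min(-1)
m=((abs(W[...,2]-.13)<.005)&(np.hypot(W[...,0]-.617,W[...,1]+.141)<.04)&(g>200)).astype(np.uint8)
n,l,st,_=cv2.connectedComponentsWithStats(m); k=1+st[1:,4].argmax(); print(st[k])
c=max(cv2.findContours((l==k).astype(np.uint8),cv2.RETR_EXTERNAL,cv2.CHAIN_APPROX_NONE)[0],key=len)[:,0]
X=np.array([onplane(w,u,v,.13)[:2] for u,v in cv2.convexHull(c)[:,0]])
A=np.c_[2*X,np.ones(len(X))];s=np.linalg.lstsq(A,(X**2).sum(1),rcond=None)[0]
print('centre',s[:2],'r',np.sqrt(s[2]+s[:2]@s[:2]))
f=lambda x,y,z:onplane(w,313-80+x/5-.5,228-60+y/5-.5,z)[:2]
ang=lambda d:np.arctan2(d[1],d[0])
a,b=f(391.5,220,.13),f(399,402,.13); print('slots',a,b,(a+b)/2,'yaw',ang(a-b))
d=f(10,97,.105)-f(790,68,.105); print('edge',ang(d)-np.pi/2)
d=f(125,503,.105)-f(590,490,.105); print('edge2',ang(d)-np.pi/2)
V=W[(abs(W[...,2]-.151)<.004)]
for cc in((.607,-.092),(.64,-.213)):
    q=V[np.hypot(V[:,0]-cc[0],V[:,1]-cc[1])<.035]
    (x,y),(wd,h),an=cv2.minAreaRect((q[:,:2]*1000).astype(np.float32)); print('coil',x,y,wd,h,an,len(q))
# top face of cover orientation
E
```

```text
[ 285  203   54   52 1090]
centre [ 0.61893004 -0.14295786] r 0.023318156611222992
slots [ 0.60348668 -0.14767412] [ 0.63473964 -0.13787473] [ 0.61911316 -0.14277443] yaw -2.8377508847316943
edge -2.8384009348782504
edge2 -2.8452659988605102
coil 607.3038940429688 -92.39817810058594 51.013084411621094 35.742183685302734 16.905967712402344 2227
coil 646.9855346679688 -214.44891357421875 54.96537399291992 35.587623596191406 17.119630813598633 2196
```

The neck's slots are at crop (392,220) and (399,402), in line with the blade direction. The neck centre is (0.619, -0.143) and its yaw is 0.30. Now I'll grasp.

```bash
python3 - <<'E'
from h import *
R=down(2.313); x,y=.4379,.2500
arm.move_pose([x,y,.11],R); arm.gripper_to(.45,40); arm.dwell(.2)
print(sensors.get_eef_pos(),sensors.get_contact_force())
print('stop',arm.move_linear([x,y,.0205],feed=.08,stop_force=4), sensors.get_eef_pos())
arm.gripper_to(0,40); print('w',sensors.get_width(),sensors.get_grip_force(),sensors.get_contact_force().round(2),sensors.get_torque().round(3))
print(sensors.get_eef_pos())
arm.move_linear([x,y,.2],feed=.15)
arm.dwell(.1)
print('w',sensors.get_width(),sensors.get_contact_force().round(2),sensors.get_torque().round(3),sensors.get_t())
snap('wrist','w4.png')
E
```

```text
[0.43791413 0.2500054  0.11001619] [ 0.11415638 -0.17827435  1.16730157]
stop False [0.43820338 0.25015219 0.02107454]
w 0.0029132407765018373 2.07526626996696 [1.39 0.16 4.1 ] [ 0.042 -0.129 -0.006]
[0.43816401 0.2501379  0.0209052 ]
w -0.0032693826703076457 [ 0.05 -0.66 -0.14] [ 0.018 -0.017  0.014] 9.6667
```

View pics/w4.png

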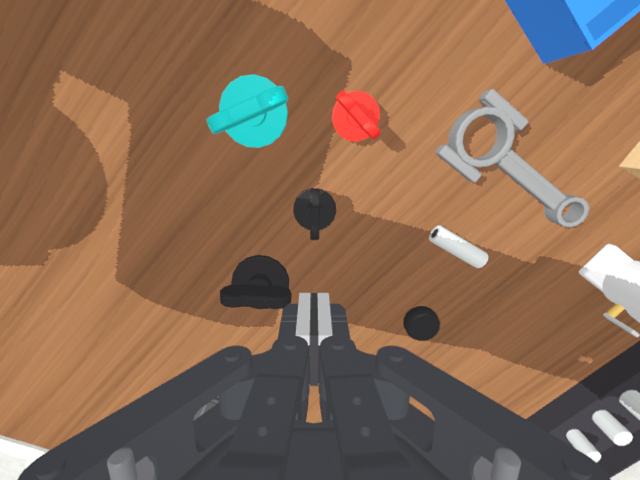

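The grasp missed: the cap still stands at (314,210) and the fingers are shut and empty. I'll check whether it moved.

```bash
python3 - <<'E'
from h import *
w=snap('wrist'); W=cloud(w)
print(blade(W,(.438,.25),.036,.06)); 
q=W[(W[...,2]>.010)&(W[...,2]<.02)&(np.hypot(W[...,0]-.438,W[...,1]-.25)<.04)]
print('flange',cv2.minEnclosingCircle((q[:,:2]*1000).astype(np.float32)),len(q))
t=sensors.get_eef_pos();R=np.array(sensors.get_ee_rot())
print(t,R.round(3),(R.T@(w['position']-t)).round(4))
# where does TCP project, and depth there
c=np.array(w['orientation']).T@(t-w['position']);p=c[:2]/c[2];p=p*(1+w['k1']*(p@p));K=np.array(w['camera_matrix'])
u,v=K[0,0]*p[0]+K[0,2],K[1,1]*p[1]+K[1,2];print('tcp px',u,v)
for dv in(0,8,20,40): print(dv,W[int(v)+dv,int(u)-6:int(u)+8:3].round(3).tolist())
print(sensors.get_width())
E
```

```text
(array([0.43725674, 0.25073636]), np.float64(2.309917339141283), (49.708980560302734, 8.666245460510254), 462, np.float64(0.04558620430274854))
flange ((437.65435791015625, 249.9910888671875), 22.855628967285156) 965
[0.43774701 0.24993516 0.19940792] [[-0.676  0.737 -0.001]
 [ 0.737  0.676 -0.   ]
 [ 0.    -0.001 -1.   ]] [ 0.08   -0.0003 -0.1668]
tcp px 314.3856185359868 285.7613629741669
0 [[0.496, 0.175, -0.0], [0.499, 0.178, 0.0], [0.502, 0.18, -0.001], [0.504, 0.183, 0.0], [0.507, 0.185, -0.001]]
8 [[0.429, 0.255, 0.228], [0.43, 0.256, 0.228], [0.431, 0.257, 0.228], [0.432, 0.258, 0.228], [0.433, 0.259, 0.228]]
20 [[0.429, 0.255, 0.239], [0.43, 0.256, 0.239], [0.431, 0.257, 0.239], [0.432, 0.258, 0.239], [0.433, 0.259, 0.239]]
40 [[0.429, 0.255, 0.254], [0.43, 0.256, 0.254], [0.431, 0.257, 0.255], [0.432, 0.258, 0.255], [0.432, 0.259, 0.255]]
0.0031442968590696513
```

The cap is unmoved. The wrist depth puts the shut fingertips about 25 mm behind the stated TCP, so I'll cross-check with the scene camera.

```bash
python3 - <<'E'
from h import *
def tip(n):
    s=snap(n); W=cloud(s); t=sensors.get_eef_pos()
    q=W[(np.hypot(W[...,0]-t[0],W[...,1]-t[1])<.03)&(W[...,2]>.1)&(W[...,2]<.3)]
    print(n,len(q),(np.sort(q[:,2])[[0,3,10,30]]-t[2]).round(4) if len(q)>30 else '')
tip('scene');tip('wrist')
arm.gripper_to(.3); arm.dwell(.3); print(sensors.get_width()); tip('scene');tip('wrist')
arm.gripper_to(.15); arm.dwell(.3); print(sensors.get_width()); tip('scene');tip('wrist');print(sensors.get_t())
s=snap('scene'); t=sensors.get_eef_pos()
c=np.array(s['orientation']).T@(t-s['position']);p=c[:2]/c[2];p=p*(1+s['k1']*(p@p));K=np.array(s['camera_matrix'])
u,v=int(K[0,0]*p[0]+K[0,2]),int(K[1,1]*p[1]+K[1,2]);print(u,v)
I=s['pixels'].copy();I[v,u]=(0,0,255)
cv2.imwrite('pics/s5.png',cv2.resize(I[v-70:v+50,u-80:u+80],None,fx=5,fy=5,interpolation=cv2.INTER_NEAREST))
E
```

```text
scene 380 [0.0232 0.0257 0.0264 0.0333]
wrist 15487 [0.027  0.028  0.0285 0.029 ]
0.2992577219188524
scene 477 [0.0239 0.0247 0.026  0.0298]
wrist 10877 [0.024  0.0247 0.0257 0.0269]
0.1474358823671574
scene 435 [0.0217 0.0239 0.0268 0.0315]
wrist 12725 [0.0235 0.0239 0.0243 0.0264]
11.3167
447 226
```

View pics/s5.png

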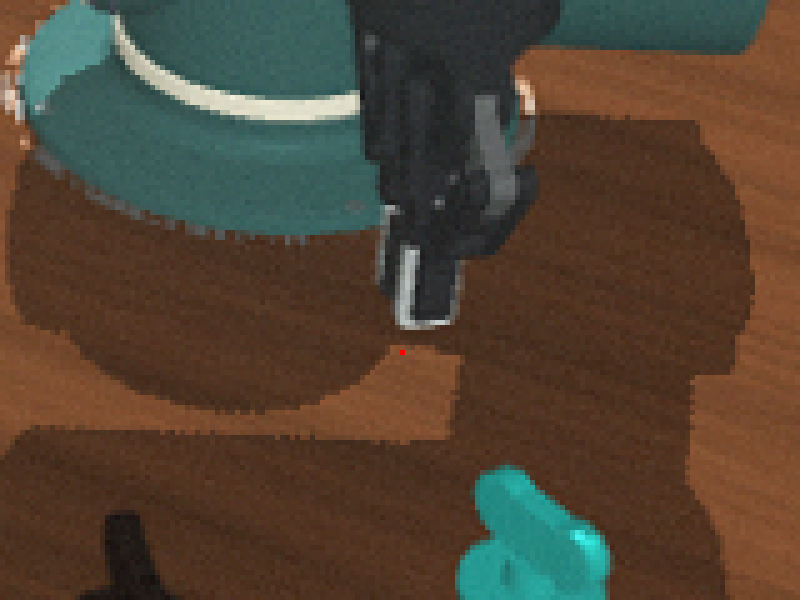

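```bash
python3 - <<'E'
from h import *
arm.gripper_to(.3); arm.dwell(.2)
R=np.array(sensors.get_ee_rot());t=sensors.get_eef_pos()
for n in('scene','wrist'):
    s=snap(n);W=cloud(s);T=(W-t)@R
    for a,b in((-.03,-.02),(-.045,-.03),(-.07,-.05)):
        q=T[(T[...,2]>a)&(T[...,2]<b)&(np.hypot(T[...,0],T[...,1])<.05)]
        print(n,a,len(q),np.percentile(q,[2,98],axis=0).round(4).tolist() if len(q) else '')
    if n=='scene': print(blade(W,(.438,.25),.038,.06))
E
```

```text
scene -0.03 33 [[-0.01, -0.0189, -0.0299], [0.0074, 0.023, -0.0245]]
scene -0.045 118 [[-0.0104, -0.0161, -0.0446], [0.0085, 0.0288, -0.0307]]
scene -0.07 123 [[-0.0111, -0.0185, -0.0696], [0.0097, 0.0291, -0.0503]]
(array([0.4388949 , 0.25238977]), np.float64(2.3073983216452048), (49.94685745239258, 13.437369346618652), 130, np.float64(0.04481972465324158))
wrist -0.03 139 [[-0.0097, -0.0191, -0.03], [0.0106, 0.0183, -0.0245]]
wrist -0.045 1253 [[-0.0096, -0.0259, -0.0448], [0.0106, 0.0251, -0.0304]]
wrist -0.07 2916 [[-0.0102, -0.0324, -0.0698], [0.0127, 0.031, -0.0505]]
```

```bash
python3 - <<'E'
from h import *
R=down(2.313); x,y=.4379,.2500
arm.gripper_to(.4,30)
arm.move_linear([x,y,.03],feed=.15)
print('stop',arm.move_linear([x,y,-.003],feed=.04,stop_force=3), sensors.get_eef_pos())
arm.gripper_to(0,30); print('w',sensors.get_width(),sensors.get_grip_force(),sensors.get_contact_force().round(2),sensors.get_torque().round(3))
print(sensors.get_eef_pos())
if sensors.get_width()>.05:
    arm.move_linear([x,y,.12],feed=.12); arm.dwell(.1)
    w=snap('wrist','w6.png')
    W=cloud(w);t=sensors.get_eef_pos();T=(W-t)@np.array(sensors.get_ee_rot())
    q=T[(T[...,2]>-.04)&(T[...,2]<.03)&(np.hypot(T[...,0],T[...,1])<.04)]
    for b in(-.035,-.025,-.015,-.005,.005): 
        k=q[abs(q[:,2]-b)<.005]; print(b,len(k),np.percentile(k,[1,99],axis=0).round(4).tolist() if len(k) else '')
print('w',sensors.get_width(),sensors.get_contact_force().round(2),sensors.get_torque().round(3),sensors.get_t())
E
```

```text
stop False [ 0.4380489   0.25006174 -0.00275647]
w 0.17702828725512817 29.285361170768738 [ 0.09 -0.03  5.2 ] [-0.033  0.069  0.018]
[ 0.43815842  0.25013851 -0.00256394]
-0.035 816 [[-0.01, -0.0209, -0.0399], [0.0261, 0.0201, -0.0302]]
-0.025 399 [[-0.0067, -0.0141, -0.0299], [0.0105, 0.0132, -0.0207]]
-0.015 2488 [[-0.0196, -0.0221, -0.019], [0.0227, 0.0212, -0.014]]
-0.005 0 
0.005 0 
w 0.1752447688768309 [ 0.45  0.37 -0.29] [-0.02   0.012  0.013] 16.1
```

```bash
python3 - <<'E'
from h import *
w=snap('wrist');W=cloud(w);t=sensors.get_eef_pos();T=(W-t)@np.array(sensors.get_ee_rot())
m=(T[...,2]>-.0195)&(T[...,2]<-.012)&(np.hypot(T[...,0],T[...,1])<.03)
q=T[m];A=np.c_[q[:,:2],np.ones(len(q))];s,*_=np.linalg.lstsq(A,q[:,2],rcond=None);print('plane',s)
print('circle',cv2.minEnclosingCircle((q[:,:2]*1000).astype(np.float32)))
m=(T[...,2]>-.048)&(T[...,2]<-.02)&(T[...,0]>.012)&(abs(T[...,1])<.015);q=T[m]
print('wing',len(q),np.percentile(q,[1,50,99],axis=0).round(4).tolist())
I=cv2.resize(w['pixels'][200:400,180:447],None,fx=3,fy=3);cv2.imwrite('pics/w6c.png',I)
E
```

```text
plane [ 0.01812158  0.0012041  -0.01757113]
circle ((0.14489738643169403, -0.35125550627708435), 23.296775817871094)
wing 583 [[0.0133, -0.0046, -0.048], [0.0236, -0.0003, -0.0448], [0.0262, 0.0041, -0.0357]]
```

View pics/w6c.png

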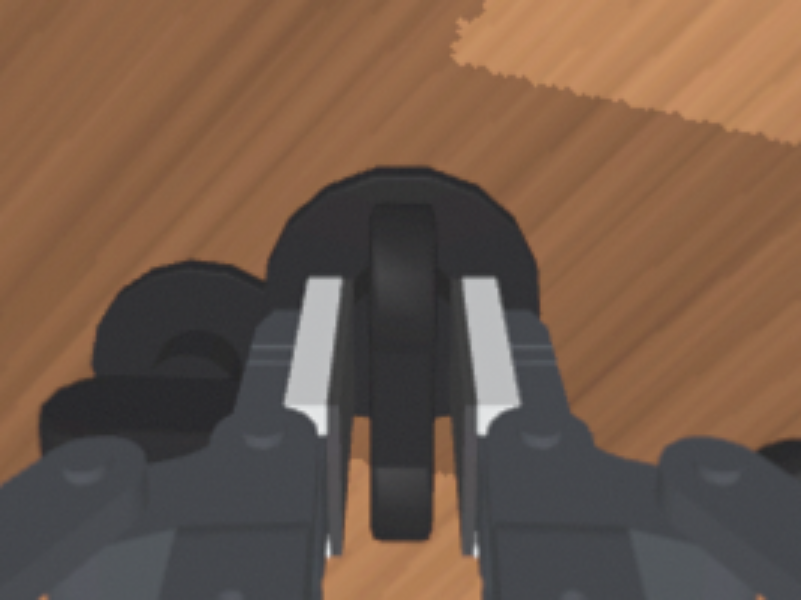

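The cap is held level and in line, with the blade at (403,370) in the crop. The pads (at x≈330 and 475) bear on the round hub under the blade. That will do for carrying, and I'll regrip on the wings for turning. Next is the insertion.

```bash
python3 - <<'E'
from h import *
R=down(.300+np.pi); x,y=.6190,-.1426
arm.move_linear([.4379,.25,.2],feed=.25)
arm.move_pose([x,y,.2],R); arm.move_linear([x,y,.145],feed=.1); arm.dwell(.3)
print(sensors.get_q().round(3),sensors.get_eef_pos(),sensors.get_contact_force().round(2))
r=arm.move_linear([x,y,.1172],feed=.025,stop_force=4)
arm.dwell(.2)
print(r,sensors.get_eef_pos(),sensors.get_contact_force().round(2),sensors.get_torque().round(3),sensors.get_t())
w=snap('wrist','w7.png')
cv2.imwrite('pics/w7c.png',cv2.resize(w['pixels'][180:400,160:453],None,fx=2.7,fy=2.7))
E
```

```text
[-0.267  0.053  1.608  0.     1.48  -2.137] [ 0.6191665  -0.14265832  0.14547994] [-0.91 -0.28 -0.58]
False [ 0.61903606 -0.14264532  0.11729977] [-0.19  0.32 -0.21] [-0.068 -0.009 -0.032] 20.7083
```

View pics/w7c.png

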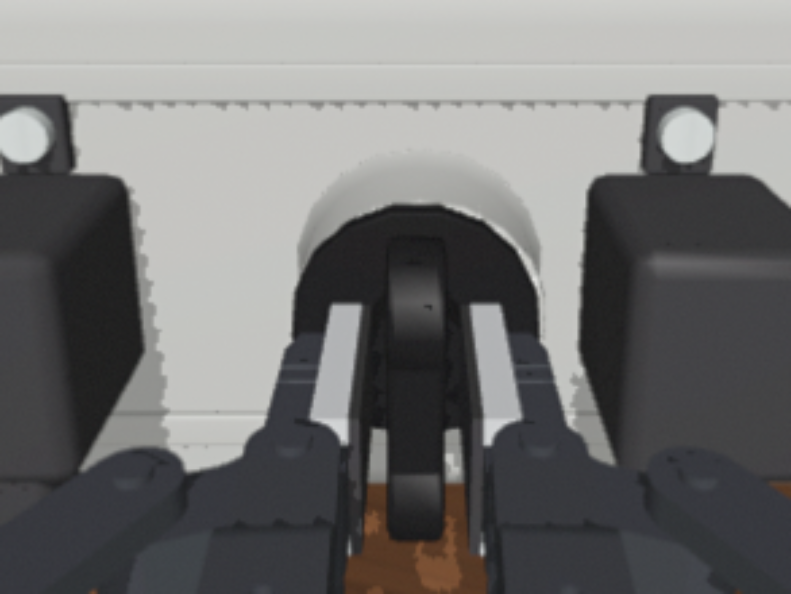

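The cap dropped in freely without contact force, its blade is mid-frame at (415,380) in the crop and the coils are clear. Next: press lightly, regrip on the wings, and turn with moment monitoring.

```bash
python3 - <<'E'
from h import *
x,y=.6190,-.1426
print('press',arm.move_linear([x,y,.1163],feed=.01,stop_force=3),sensors.get_eef_pos(),sensors.get_contact_force().round(2))
arm.gripper_to(.28,20); arm.dwell(.1)
arm.move_linear([x,y,.1255],feed=.05)
arm.gripper_to(0,20); arm.dwell(.2)
print('w',sensors.get_width(),sensors.get_grip_force(),sensors.get_contact_force().round(2),sensors.get_torque().round(3),sensors.get_t())
z=lambda:np.mean([sensors.get_torque()[2] for _ in range(5)])
b=[]; 
for _ in range(6): arm.dwell(.03); b.append(sensors.get_torque()[2])
print('noise',np.round(b,4))
q=np.array(sensors.get_q());q0=q.copy();t0=sensors.get_t()
for i in range(5):
    q[5]+=.03; arm.movej(q); arm.dwell(.03)
    print(round(q[5]-q0[5],3),sensors.get_q()[5].round(4)-q0[5].round(4),sensors.get_torque().round(3),sensors.get_contact_force().round(2),round(sensors.get_t()-t0,2),sensors.get_eef_pos().round(4),np.round(sensors.get_tau()[5],3))
E
```

```text
press False [ 0.61914301 -0.14264469  0.11691768] [-1.7   0.61  5.43]
w 0.09876790123898353 22.602706281468272 [-0.3   0.81  2.45] [ 0.031  0.094 -0.001] 22.1667
noise [0.0051 0.0066 0.0167 0.0523 0.0004 0.024 ]
0.03 0.029300000000000104 [ 0.06  -0.032  0.002] [0.18 0.1  0.98] 0.28 [ 0.619  -0.1426  0.1255] 0.134
0.06 0.05900000000000016 [0.013 0.025 0.013] [0.07 0.24 2.15] 0.57 [ 0.619  -0.1426  0.1256] 0.123
0.09 0.08889999999999976 [0.01  0.056 0.006] [ 0.11 -0.72  1.  ] 0.85 [ 0.619  -0.1426  0.1255] 0.121
0.12 0.1189 [-0.046 -0.008  0.004] [ 0.33 -0.45  0.99] 1.13 [ 0.619  -0.1426  0.1255] 0.121
0.15 0.14880000000000004 [ 0.045  0.018 -0.039] [-0.84  0.56  1.04] 1.42 [ 0.619  -0.1426  0.1256] 0.121
```

```bash
python3 - <<'E'
from h import *
q=np.array(sensors.get_q()); qs=q[5]-.1488
def rd(n=5):
    a=[]
    for _ in range(n): arm.dwell(.01); a.append([sensors.get_torque()[2],sensors.get_tau()[5]])
    return np.mean(a,0)
for a in(.3,.45,.6,.72,.82):
    q[5]=qs+a; arm.movej(q); r=rd(); print(a,r.round(3))
    if abs(r[0])>.06: print('early');break
base=rd(10); a=sensors.get_q()[5]-qs; print('base',base.round(3),sensors.get_t())
log=[];hit=False
while a<1.5 and sensors.get_t()<48:
    a+=.012; q[5]=qs+a; arm.movej(q); r=rd(4)-base; log.append((round(a,3),*r.round(3)))
    if abs(r[0])>.035 or abs(r[1])>.035:
        r=rd(10)-base; log.append(('chk',*r.round(3)))
        if abs(r[0])>.045 or abs(r[1])>.045: hit=True;break
print(hit,[tuple(map(str,l)) for l in log[-14:]],sensors.get_t(),sensors.get_q()[5]-qs)
E
```

```text
0.3 [-0.015  0.797]
0.45 [-0.018  0.742]
0.6 [0.016 0.723]
0.72 [-0.02   0.665]
0.82 [-0.03   0.541]
base [0.014 0.072] 25.375
True [('0.828', '0.016', '-0.051'), ('chk', '0.029', '-0.064')] 25.7417 0.8270667701404371
```

The joint torque turned out to depend on the motion, so that trigger was false. I'll continue on the wrist moment only.

```bash
python3 - <<'E'
from h import *
q=np.array(sensors.get_q()); a=.8271; qs=q[5]-a
def rd(n=6):
    m=[]
    for _ in range(n): arm.dwell(.01); m.append(sensors.get_torque()[2])
    return np.mean(m)
base=rd(15); print('base',base)
log=[];hit=False
while a<1.5 and sensors.get_t()<48:
    a+=.012; q[5]=qs+a; arm.movej(q); r=rd()-base; log.append((round(a,3),round(r,3)))
    if abs(r)>.035:
        r=rd(12)-base; log.append(('chk',round(r,3)))
        if abs(r)>.045: hit=True;break
print(hit,[tuple(map(str,l)) for l in log[-16:]],sensors.get_t(),sensors.get_q()[5]-qs,sensors.get_contact_force().round(2))
E
```

```text
base 0.008070367486432951
True [('0.839', '-0.026'), ('0.851', '-0.034'), ('0.863', '-0.014'), ('0.875', '-0.018'), ('0.887', '-0.019'), ('0.899', '-0.008'), ('0.911', '-0.007'), ('0.923', '-0.014'), ('0.935', '0.004'), ('0.947', '-0.004'), ('0.959', '0.046'), ('chk', '0.035'), ('0.971', '0.076'), ('chk', '0.072')] 29.6667 0.9712091354201151 [4.51 3.14 0.83]
```

The moment rises steadily and a 5 N side force appears, which together match the stop on a 16 mm lug at about 0.95 rad. That is a light touch of about 0.08 N m. I'll release, lift and check.

```bash
python3 - <<'E'
from h import *
arm.gripper_to(.3,20); arm.dwell(.1)
t=sensors.get_eef_pos(); arm.move_linear([t[0],t[1],.245],feed=.12); arm.dwell(.3)
w=snap('wrist'); W=cloud(w)
c,a,d,n,z=blade(W,(.619,-.143),.152,.18); print('blade',c,a,d,n,z,'turned',(.300-a)%np.pi)
q=W[(abs(W[...,2]-.135)<.004)&(np.hypot(W[...,0]-.619,W[...,1]+.143)<.027)];print('flange z',np.median(q[:,2]))
cv2.imwrite('pics/w8.png',cv2.resize(w['pixels'][100:340,160:480],None,fx=2.4,fy=2.4)); print(sensors.get_t(),sensors.get_contact_force().round(2))
E
```

```text
blade [ 0.61474506 -0.13724809] 2.2049095631497315 (61.138790130615234, 21.028512954711914) 743 0.16497745590621646 turned 1.2366830904400616
flange z 0.13470808757414765
31.5667 [ 0.42 -0.05  0.1 ]
```

View pics/w8.png

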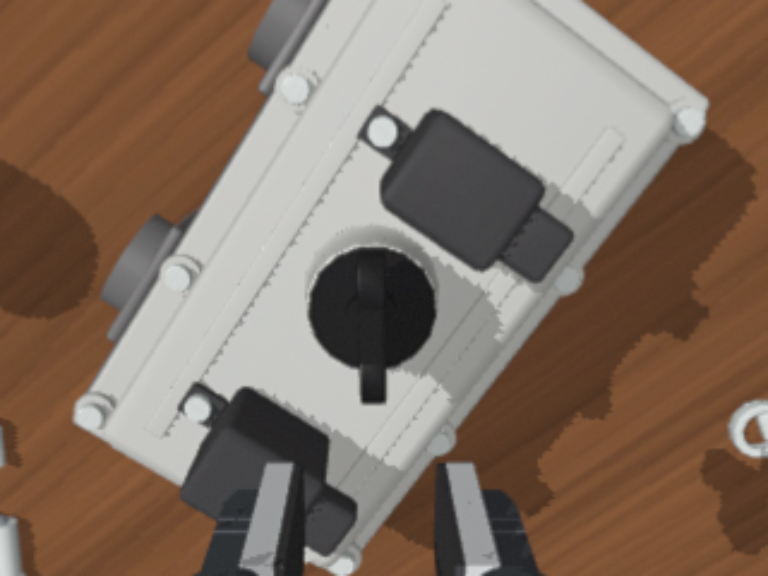

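The cap sits flush: its flange top is at 0.1347 m, against 0.135 m expected. The blade (372,330) lies along the tool x axis, so it stayed at the stop when released, and the coils at (480,190) and (260,450) are in place. Handing in.

```bash
python3 -c "
from workcell import close_job
print(close_job())"
```

```text
the job is handed in; nothing more can be done
None
```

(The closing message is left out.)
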